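Press the last corner block into the violin mould and hold it while the glue grabs

TASK

The violin mould on the building board lacks one corner block: take the loose block from the bench on the right and stand it upright on the board in the empty notch on your side, long face flush against the notch's longer wall, with its end still about a centimetre short of the shorter wall. Then slide it along the longer wall until its end is tight against the shorter wall, and press it firmly into both walls at once, a few newtons on each, for at least three seconds while the glue grabs. Finish still gripping it and pressing it into the corner, and leave the maple offcut and the rosin cake where they are.

Things in the scene. Friction and masses are not known exactly. Their poses are not given: they have to be found in the camera images.
- corner_block: The loose corner block: a plain pale wooden block, 38 mm (its x) by 26 mm (its y) by 40 mm high (its z), about 30 g, standing upright on the bench to the right of the building board. Origin: centre of its underside.
- building_board: Grey waxed board (friction about 0.2), 240 (x) x 370 (y) x 12 mm, fixed; its x roughly away from the robot; origin: underside centre. Bolted on it, a plywood violin mould: underside 6 mm, top 19 mm above the board, two wing nuts on its centre line 18 mm higher, narrow end at +y. All blocks are fitted (tops 40 mm above the board; nearest spans x -84..-54, y 20..46) but the one at -x, -y.
- notch_corner (a point): Inner corner of the empty notch, at the level of the board's top face: board (-54, -66, 12) mm, axes as the board's. The longer wall runs 38 mm from here along -x, the shorter 29 mm along +y; open towards -x and +y. The block is home with its x along this x (either way round) and the centre of its underside at (-19, 13, 0) mm here.
- shoulder_wall: The longer wall of the empty notch, 38 mm long along x, facing +y, between 6 and 19 mm above the board's top face; an unmarked part of the mould's edge. Origin: centre of the wall's face; axes as the board's. Rigid, smooth and slippery with fresh glue (friction about 0.2).
- waist_wall: The shorter wall of the empty notch, 29 mm long along y, facing -x, between 6 and 19 mm above the board's top face; an unmarked part of the mould's edge. Origin: centre of the wall's face; axes as the board's. Rigid, smooth and slippery with fresh glue (friction about 0.2).
- maple_offcut: Loose pale maple offcut, 60 x 34 x 16 mm, lying flat on the bench to the right of the board; not to be disturbed. Origin: centre of its underside.
- rosin_cake: Loose round amber rosin cake in its dark cloth, 48 mm across, 19 mm high, on the bench to the right of the board; not to be disturbed. Origin: centre of its underside.
Not all that is in view belongs to the job. Leave any blue or turquoise look-alike of the corner_block alone.

How it is judged:
On the way, in this order (a step that is already met when the one before it is completed fails the run):
1. the block stands upright and flat on the board with its long face flush against the longer wall, its end still 4 mm or more short of the shorter wall (angle between the x axis of corner_block and the x axis of building_board, either way round below 0.05 rad and angle between corner_block's own z axis and vertical below 0.05 rad and z of corner_block in the frame of notch_corner below 0.0025 m and y of corner_block in the frame of notch_corner below 0.015 m and x of corner_block in the frame of notch_corner between -0.047 and -0.023 m and contact force between corner_block and shoulder_wall above 0.5 N), for 0.1 s.
2. the block, gripped, is home in the corner and pressed against both walls with more than 2 N each, for three seconds without a break (angle between the x axis of corner_block and the x axis of building_board, either way round below 0.04 rad and angle between corner_block's own z axis and vertical below 0.04 rad and z of corner_block in the frame of notch_corner below 0.0025 m and y of corner_block in the frame of notch_corner between 0.011 and 0.0147 m and x of corner_block in the frame of notch_corner between -0.0207 and -0.017 m and contact force between corner_block and shoulder_wall above 2 N and contact force between corner_block and waist_wall above 2 N and contact force between the fingers and corner_block above 2 N), for 3 s.
At the end, for the whole second after the job is handed in: The fingers still hold the block (more than 2 N); it stands upright within 0.04 rad and flat on the board (underside within 2.5 mm of it), square to the notch within 0.04 rad, its faces within 1.7 mm of both walls, and it presses on each of the two walls with more than 2 N, through the last second (all of step 2); the arm keeps its last pose, push and grip.
It fails at once if the maple offcut is moved by more than 20 mm (distance of maple_offcut from where it was at the start of the episode above 0.02 m).
It fails at once if the rosin cake is moved by more than 20 mm (distance of rosin_cake from where it was at the start of the episode above 0.02 m).
It also fails if it takes over 54 s, if anything falls off the work surface, if the arm or the gripper's body presses on something with over 40 N, if the wrist force passes 120 N, or if a joint passes its speed limit or range.

ROBOT

A 6-joint arm with a two-finger parallel gripper is mounted at the origin on a cart in front of the work surface, level with it; the furniture and walls round the work are solid. World frame = base frame: x ahead of the robot, y to its left, z up, the work surface at z = 0. Lengths are in m, angles in rad, forces in N, time in s.
With the tool pointing down it reaches from about 0.375 to 0.925 m from the base axis. Payload 5.7 kg.
Tool frame: the origin (TCP) lies midway between the tips of the shut fingers; the grasp point (between the pads) lies 19 mm behind it; z points along the fingers, y is the line along which they close (so a half turn about z gives the same grasp; the last joint's range is limited). The gripper opens to 88 mm and grips with 3 to 60 N. Pads are 20 mm wide; open, the fingers measure 115 mm over their backs; the gripper's body (75 mm by 178 mm) begins 61 mm behind the grasp point.
Start: joints at [1.015, 0.359, 1.51, -0, 1.272, -0.115], TCP at [0.256, 0.543, 0.223] pointing down, gripper open.
Joint ranges: [-2.97, 2.97], [-1.01, 2.36], [0.21, 2.38], [-0.96, 4.11], [0.2, 2.71], [-2.98, 2.98]. Speed limits (rad/s): [2.39, 2.39, 3.14, 3.14, 3.14, 3.14].

INTERFACE

Orientations are given as a unit quaternion [x, y, z, w].
In Python, from bench import move_ptp, servo_line, goto_joints, move_gripper, sleep, inverse_kinematics, capture, PlanningError, close_job, spot_in, silhouettes, current_clock, current_joint_pos, current_qvel, current_joint_torque, current_position, current_orientation, current_force, current_torque, current_finger_gap, current_grip_force gives the robot as it stands. Calls block until the motion is done:
- move_ptp(position, orientation): joint-space move of the TCP to a pose.
- servo_line(position, orientation=None, rate=0.15, contact_N=None): straight line of the TCP; orientation=None keeps the orientation; rate is the mean speed in m/s. With contact_N (N) it stops when the force on the tool has changed by that much, and returns True; else False.
- goto_joints(angles): joint-space move.
- move_gripper(opening): finger opening in m; the grip force is fixed at half the most; returns when the fingers have stopped.
- sleep(seconds).
- inverse_kinematics(position, orientation): joint angles nearest the present ones, or None.
- capture(name): name is "scene" or "top" or "wrist"; returns a dict with "image" (420x560x3 uint8, blue, green, red), "range_z" (420x560 float32, m along the optical axis (not along the pixel's ray), 0 where there is no reading), "intrinsics" (3x3 intrinsics, pixels), "R" (3x3) and "t" (3): a world point X has camera coordinates R X + t. Camera axes: x right, y down, z forward; pixel columns grow to the right and rows downward; lengths in m; the calibration is good to about 2 mm. A picture is of the moment at which its call begins.
A pose or a line that the arm cannot do raises PlanningError and nothing moves.
- close_job(): hands the job in; it is judged then, once.
Trained networks look in the newest picture that a camera, given by its name, has taken for a name from the list of things; names that differ only in an ending like _2 or _b are one class to them, and where a whole thing is asked for, a point or a joint stands for the part that bears it (a point fixed in the world has none). Each returns a list of dicts, best first, with "conf" (0 to 1); they miss things now and then, are a little off and sometimes report something else, mostly with a low value. They report only what shows in the picture. A call takes as long as a camera call. They do not tell look-alikes from the thing itself.
- spot_in(camera, query): "xy" ([column, row] in pixels, amid what is visible of it).
- silhouettes(camera, query): "region" (420x560 bool, what is visible of it) and "xy" ([column, row] in pixels, amid what is visible of it).
Readings, each from a call of its own:
- current_clock(): time.
- current_joint_pos(): joint angles.
- current_qvel(): joint speeds.
- current_joint_torque(): joint torques, N m.
- current_position(): TCP position.
- current_orientation(): TCP orientation.
- current_force(): force on the tool from outside, world axes, zero at the start.
- current_torque(): the same for the moment, N m.
- current_finger_gap(): finger opening in m.
- current_grip_force(): force on a finger pad.
Only numpy, scipy, OpenCV 4.12 (cv2) and the standard library are available. Lean on these libraries where they do the work, as an engineer would, in place of code of your own. Each camera call takes 0.05 s, during which the arm holds its last target. There are 200 camera calls.

## Working session

There is one attempt and no reset: what is moved stays moved. The work goes in short steps, each a Python script; the robot and the scene stay as the last script left them, time stands still between calls to the robot, and variables do not carry over. Pictures are saved under pics/ and viewed, at most 10 in all, crops included, and the job is handed in when it is done.

```bash
ls; mkdir -p pics
cat > h.py <<'E'
import numpy as np, cv2
from bench import *
def pts(c):
    z=c["range_z"];K=c["intrinsics"];v,u=np.indices(z.shape)
    P=np.stack([(u-K[0,2])*z/K[0,0],(v-K[1,2])*z/K[1,1],z],-1)
    W=(P-c["t"])@c["R"]
    W[z==0]=np.nan
    return W
E
python3 - <<'E'
from h import *
for n in("top","scene"):
    c=capture(n);np.savez(f"{n}.npz",**c);cv2.imwrite(f"pics/{n}0.png",c["image"])
    W=pts(c)
    for q in("corner_block","maple_offcut","rosin_cake","building_board"):
        for d in silhouettes(n,q)[:4]:
            p=W[d["region"]];p=p[~np.isnan(p[:,0])]
            if len(p)==0: continue
            zt=np.percentile(p[:,2],95);t=p[abs(p[:,2]-zt)<.006]
            r=cv2.minAreaRect((t[:,:2]*1000).astype(np.float32))
            print(n,q,round(d["conf"],2),d["xy"],len(p),"ztop",zt.round(4),"rect",np.round(r[0],1),np.round(r[1],1),round(r[2],1))
print(current_clock(),current_position(),current_orientation(),current_finger_gap())
E
```

```text
pics
top corner_block 0.82 [356.7, 242.0] 298 ztop 0.0412 rect [ 441.3 -224.8] [38.  26.6] 25.1
top corner_block 0.74 [325.8, 224.8] 219 ztop 0.0415 rect [ 479.8 -151.4] [37.8 25.7] 49.2
top corner_block 0.59 [337.9, 275.9] 256 ztop 0.0414 rect [ 370.9 -174.9] [38.4 25.4] 27.6
top corner_block 0.46 [328.1, 159.9] 388 ztop 0.0174 rect [ 638.5 -168.9] [58.2 34. ] 57.1
top maple_offcut 0.69 [328.8, 158.5] 464 ztop 0.0173 rect [ 638.6 -168.7] [59.8 34.6] 58.2
top rosin_cake 0.83 [366.8, 186.7] 326 ztop 0.0203 rect [ 574.5 -255.8] [34.9 36.9] 85.7
top building_board 0.74 [199.1, 161.0] 16898 ztop 0.0491 rect [642.4 120.9] [337.8 165.7] 80.5
scene corner_block 0.96 [307.9, 280.3] 426 ztop 0.0416 rect [ 438.3 -227.3] [39.8 26.6] 24.7
scene corner_block 0.87 [299.4, 255.2] 343 ztop 0.0418 rect [ 478.5 -153.9] [40.9 25. ] 46.8
scene corner_block 0.59 [268.0, 281.4] 451 ztop 0.0419 rect [ 368.8 -178.1] [40.3 25.8] 31.7
scene maple_offcut 0.63 [355.1, 232.5] 342 ztop 0.0186 rect [ 636.3 -170.4] [64.3 34.2] 57.7
scene rosin_cake 0.69 [366.0, 264.1] 371 ztop 0.0208 rect [ 572.4 -259.7] [38.1 37.1] 69.9
scene building_board 0.77 [265.4, 190.6] 7097 ztop 0.0506 rect [638.9 117.1] [333.4 164.6] 80.6
0.5 [0.25597019 0.54260529 0.22257712] [ 2.18619908e-01  9.75810088e-01 -9.17832484e-05 -2.01779727e-05] 0.08771955373233178
```

View pics/top0.png

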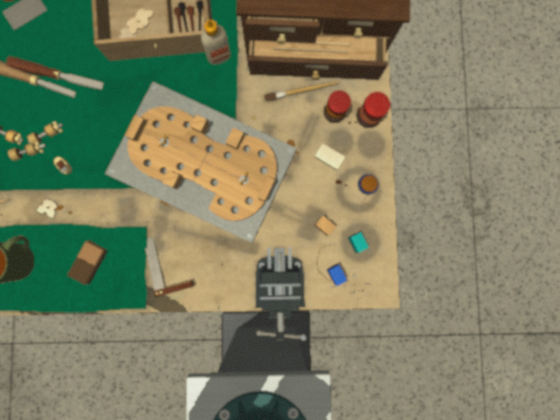

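View pics/scene0.png

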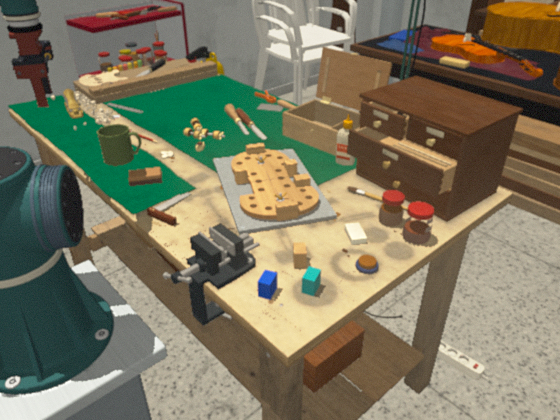

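Run:
```python
import numpy as np,cv2
from scipy import ndimage
from h import pts
for n in("top","scene"):
    c=dict(np.load(n+".npz"));W=pts(c);im=c["image"]
    for xy in ([356,240],[326,223],[338,274]) if n=="top" else ([308,275],[299,250],[268,276]):
        print(n,xy,im[xy[1]-2:xy[1]+3,xy[0]-2:xy[0]+3].mean((0,1)).round())
    z=W[...,2]; reg=(W[...,0]>.4)&(W[...,0]<.9)&(W[...,1]>-.15)&(W[...,1]<.36)
    def rect(m):
        t=W[m];r=cv2.minAreaRect((t[:,:2]*1000).astype(np.float32));return np.round(r[0],1),np.round(r[1],1),round(r[2],2),len(t)
    b=reg&(z>.008)&(z<.06); l,k=ndimage.label(b); s=np.argmax(ndimage.sum(b,l,range(1,k+1)))+1
    print(n,"board",rect(l==s),"zboard",np.nanmedian(z[reg&(z>.008)&(z<.018)]),"zmould",np.nanmedian(z[reg&(z>.024)&(z<.038)]), "bench",np.nanmedian(z[(abs(z)<.006)]))
    bb=reg&(z>.048)&(z<.058); l,k=ndimage.label(bb)
    for i in range(1,k+1):
        if (l==i).sum()>40: print("  blk",rect(l==i),np.median(z[l==i]))
```

```text
top [356, 240] [153. 173.  31.]
top [326, 223] [ 99. 163. 209.]
top [338, 274] [187. 107.  57.]
top board (array([633.8, 125.5]), array([370.4, 240.3]), 63.93, 16497) zboard 0.011149702748454253 zmould 0.030068991417457915 bench 0.0005916226723623683
  blk (array([893. , 168.4]), array([  5.3, 100.5]), 6.85, 107) 0.05289334958974193
  blk (array([882.8, 278. ]), array([  3.7, 112. ]), 4.68, 126) 0.05280068549983873
  blk (array([868.8,  77.8]), array([ 3.4, 37.7]), 21.84, 43) 0.05341937062297935
  blk (array([709.6, 124.8]), array([27. , 29.9]), 63.32, 165) 0.05087443310164849
  blk (array([702. , 265.4]), array([22. , 50.8]), 64.23, 215) 0.051069844047921815
  blk (array([675.4,  45.9]), array([26.6, 38.6]), 63.25, 205) 0.05094705339801074
  blk (array([585.8, 184.8]), array([26.5, 30. ]), 64.11, 167) 0.05101215229496825
  blk (array([561.1, -22.3]), array([16.7, 50.8]), 62.85, 180) 0.05106222403799177
scene [308, 275] [186. 200.  32.]
scene [299, 250] [118. 190. 236.]
scene [268, 276] [224. 107.  47.]
scene board (array([628.7, 124.1]), array([376.2, 247.1]), 63.95, 6996) zboard 0.012668899704316056 zmould 0.031669433727424104 bench 0.0012823568233191758
  blk (array([884.6, 234.4]), array([ 12.4, 218.6]), 3.83, 171) 0.0533561014673034
  blk (array([699.5, 262.7]), array([27.8, 50.6]), 65.27, 83) 0.0525621047289672
  blk (array([707.4, 122.4]), array([30.2, 30.5]), 67.55, 68) 0.052310334264595096
  blk (array([840.6, -66.1]), array([166.1,  19.9]), 86.2, 138) 0.05157083824183984
  blk (array([583.9, 182.9]), array([26.8, 30.2]), 65.33, 75) 0.05202123120665459
  blk (array([674.2,  43.9]), array([31.4, 39.7]), 61.1, 102) 0.05203979414384805
  blk (array([559.4, -24.8]), array([21.1, 51.8]), 64.26, 122) 0.05233792790559942
```

Top view: the pale block is at pixel (326, 225), turquoise and blue look-alikes are at (357, 242) and (338, 274), offcut at (329, 158) and rosin at (368, 185). The scene view agrees, and the vise stands at about (215, 255). The board fit puts the nearest fitted block within 1 mm of its measured position, so I pick now.

```bash
cat >> h.py <<'E'
TH=np.deg2rad(-26.07); BX=np.array([np.cos(TH),np.sin(TH),0]); BY=np.array([-np.sin(TH),np.cos(TH),0])
NC=np.array([.6338,.1255,.012])-.054*BX-.066*BY
def quat(ty):  # tool down, tool y at angle ty (deg)
    a=np.deg2rad(ty+90)/2; return [np.cos(a),np.sin(a),0,0]
def st(s=""):
    p=np.array(current_position());f=np.array(current_force());d=p-NC
    print(s,"t%.2f"%current_clock(),"notch xyz mm",np.round([d@BX*1e3,d@BY*1e3,d[2]*1e3],2),"F bx by z",np.round([f@BX,f@BY,f[2]],2),"gap %.4f grip %.1f"%(current_finger_gap(),current_grip_force()),flush=True)
E
python3 - <<'E'
from h import *
q=quat(49.2-90); b=[.4795,-.152]
move_ptp([*b,.16],q); st()
servo_line([*b,.0225],rate=.12); st()
move_gripper(0.0); st("closed")
servo_line([*b,.14],rate=.12); st("lift")
P=NC-.031*BX+.019*BY
move_ptp([P[0],P[1],.14],quat(63.93)); st("over")
c=capture("wrist");cv2.imwrite("pics/w1.png",c["image"])
E
```

```text
t3.09 notch xyz mm [  37.31 -250.37  148.05] F bx by z [-0.43  0.05  0.25] gap 0.0875 grip 0.0
 t4.39 notch xyz mm [  37.91 -251.05   11.03] F bx by z [ 0.66 -0.03  0.01] gap 0.0877 grip 0.0
closed t5.37 notch xyz mm [  37.33 -251.08   10.46] F bx by z [0.55 0.12 0.08] gap 0.0259 grip 30.0
lift t6.50 notch xyz mm [  36.75 -251.08  127.38] F bx by z [-1.15  0.97 -0.41] gap 0.0261 grip 30.0
over t7.67 notch xyz mm [-30.99  18.43 127.56] F bx by z [ 0.13 -0.35  0.06] gap 0.0259 grip 30.0
```

View pics/w1.png

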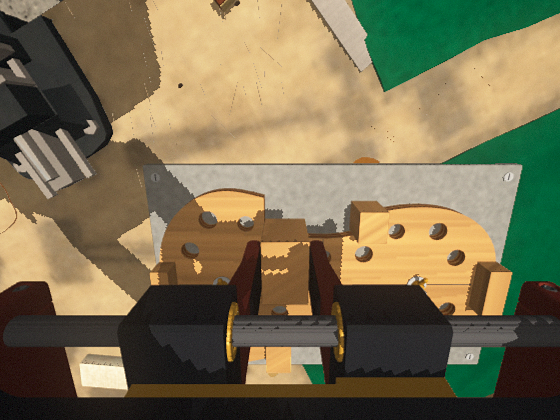

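The wrist view shows the block held between the pads at about (287, 245), square to the board. The mould's shoulder edge is at column 265 and the neighbouring block at (370, 220). Clear to lower, then find the shoulder wall by contact.

Run:
```python
from h import *
q=quat(63.93)
P=NC-.031*BX+.019*BY
servo_line([P[0],P[1],.048],rate=.1); sleep(.2); st("pre")
print(servo_line([P[0],P[1],.028],rate=.012,contact_N=2.5)); st("down")
p=np.array(current_position())
print(servo_line(p-.014*BY,rate=.012,contact_N=3)); st("shoulder"); sleep(.4); st("shoulder")
c=capture("wrist");cv2.imwrite("pics/w2.png",c["image"])
```

```text
pre t8.99 notch xyz mm [-30.62  19.26  36.61] F bx by z [0.74 0.29 0.63] gap 0.0258 grip 30.0
True
down t10.08 notch xyz mm [-31.03  18.89  22.4 ] F bx by z [-0.05 -0.46  5.26] gap 0.0260 grip 30.0
True
shoulder t10.79 notch xyz mm [-30.82  11.37  22.41] F bx by z [-0.23 -0.03  3.02] gap 0.0258 grip 30.0
shoulder t11.19 notch xyz mm [-30.7   11.75  22.4 ] F bx by z [ 0.18 -1.32  0.98] gap 0.0257 grip 30.0
```

View pics/w2.png

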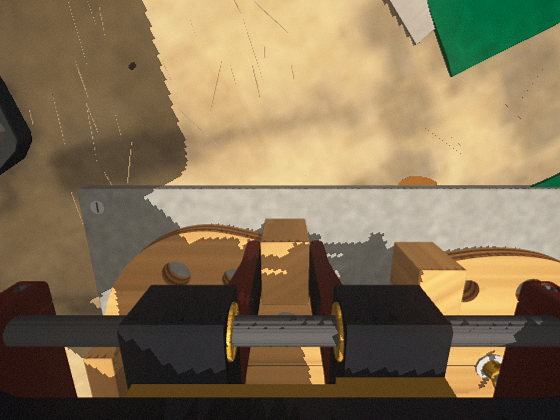

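The block stands in the notch mouth at about (285, 230), close to the mould edge. The force signal is noisy, so I average it and push on until the wall force is clear.

```bash
cat >> h.py <<'E'
def avg(s="",n=12):
    F=[];D=[]
    for _ in range(n):
        sleep(.02);F.append(current_force());D.append(np.array(current_position())-NC)
    f=np.mean(F,0);d=np.mean(D,0)
    r=np.array([f@BX,f@BY,f[2],d@BX*1e3,d@BY*1e3,d[2]*1e3])
    print(s,"t%.2f"%current_clock(),"F",r[:3].round(2),"pos",r[3:].round(2),"std",np.std(F,0).round(2),flush=True);return r
def at(x,y,z): return NC+(x*BX+y*BY)*1e-3+np.array([0,0,z*1e-3])
E
python3 - <<'E'
from h import *
r=avg("start"); y=r[4]
for i in range(10):
    if r[1]>3.5: break
    y-=.5; servo_line(at(-31,y,22.3),quat(63.93),rate=.01); r=avg("y%.2f"%y)
E
```

```text
start t11.44 F [ 0.12 -0.1  -0.17] pos [-30.56  11.93  22.44] std [0.33 0.36 0.42]
y11.43 t11.89 F [0.19 0.53 1.48] pos [-30.82  11.56  22.4 ] std [0.68 0.55 0.39]
y10.93 t12.34 F [-0.2   3.02  1.42] pos [-30.84  11.32  22.41] std [0.66 0.55 0.56]
y10.43 t12.79 F [-0.68  5.71  1.01] pos [-30.82  11.28  22.42] std [0.58 0.4  0.46]
```

The shoulder wall is loaded with about 5.7 N. Next, slide along it to the waist wall.

Run:
```python
from h import *
q=quat(63.93); y=10.4
print(servo_line(at(-22.5,y,22.3),q,rate=.012,contact_N=6)); r=avg("slid"); x=max(r[3],-31)
for i in range(24):
    if r[0]<-5.5 or x>-13: break
    x+=.5; servo_line(at(x,y,22.3),q,rate=.012); r=avg("x%.2f"%x,8)
```

```text
False
slid t13.85 F [-3.18  6.5   2.96] pos [-23.17  11.27  22.42] std [0.4  0.8  0.39]
x-22.67 t14.23 F [-2.51  6.7   2.34] pos [-23.19  11.28  22.42] std [0.48 0.38 0.44]
x-22.17 t14.62 F [-3.2   6.63  2.97] pos [-22.9   11.28  22.43] std [0.61 0.48 0.54]
x-21.67 t15.00 F [-3.23  6.92  2.98] pos [-22.48  11.28  22.43] std [0.52 0.34 0.24]
x-21.17 t15.38 F [-3.7   6.71  3.71] pos [-22.15  11.27  22.43] std [0.45 0.3  0.51]
x-20.67 t15.77 F [-5.2   7.27  4.6 ] pos [-22.13  11.26  22.43] std [0.51 0.7  0.31]
x-20.17 t16.15 F [-6.25  8.01  6.  ] pos [-22.12  11.26  22.42] std [0.48 0.23 0.48]
```

Run:
```python
from h import *
q=quat(63.93)
for x,y in((-19.6,10.4),(-19.0,10.2)):
    servo_line(at(x,y,22.5),q,rate=.012); r=avg("x%.2f"%x,8)
o=current_orientation(); from scipy.spatial.transform import Rotation as R
print(np.rad2deg((R.from_quat(q).inv()*R.from_quat(o)).as_rotvec()).round(2),current_finger_gap(),current_grip_force())
sleep(3.5); avg("held")
c=capture("wrist");W=pts(c);cv2.imwrite("pics/w3.png",c["image"])
c=capture("scene");im=c["image"][130:240,210:350];cv2.imwrite("pics/s3.png",cv2.resize(im,None,fx=5,fy=5,interpolation=cv2.INTER_CUBIC))
```

```text
x-19.60 t16.53 F [-7.47  8.21  5.35] pos [-22.1   11.25  22.45] std [0.55 0.42 0.51]
x-19.00 t16.92 F [-9.05  9.91  6.35] pos [-22.08  11.24  22.45] std [0.47 0.55 0.6 ]
[-0.08  0.27  0.07] 0.025762382844233125 30.005497634410858
held t20.62 F [-9.06  9.51  6.33] pos [-22.07  11.24  22.46] std [0.57 0.42 0.43]
```

View pics/w3.png

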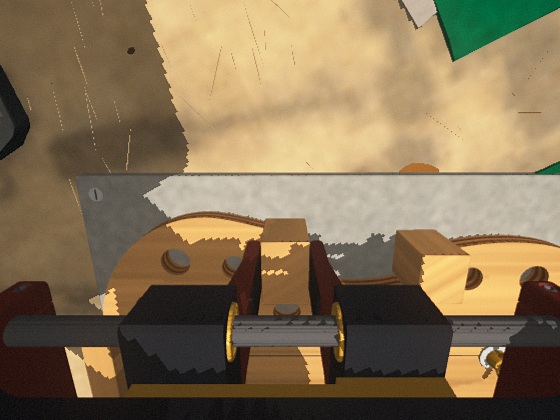

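View pics/s3.png

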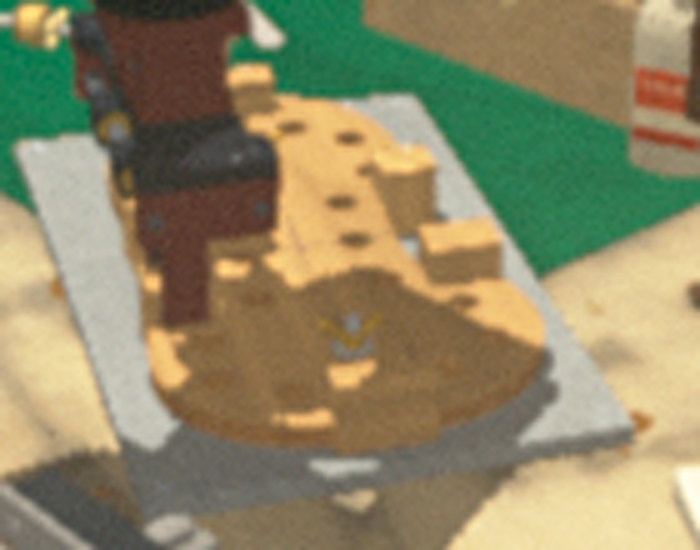

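The wrist view shows the block's outer end at row 219 and the neighbour's at row 230. That is about 8.7 mm at the scale given by the slide, against 8 mm expected when home. Both walls take about 9 N, grip is 30 N, tilt is below 0.3°, and it has held for over 3.5 s. Handing in.

```bash
python3 -c "
from h import *
avg('final'); print(close_job())"
```

```text
final t20.92 F [-8.7   9.43  6.23] pos [-22.07  11.24  22.46] std [0.48 0.61 0.54]
the job is handed in; nothing more can be done
None
```

The corner block is in the notch, still gripped at 30 N and pressed towards both walls with about 9 N each way at the wrist (friction included), held for over 3.5 s before hand-in at about 21 s; no verdict came back, and I did not re-measure the offcut or rosin cake, though no move went near either.

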